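# Set up the folding work lamp at the brew head

### The job

Move the folded yellow work lamp, kept upright, onto the white outline on the blue mat: set it down gently on its base, hinge end away from the brew head, and let go of it while it is still folded. Then unfold its panel (the orange lip is there to take it by) to 60 degrees from folded, in line with the red marks at the hinge, so that it shines at the brew head, leaving the lamp on its outline. Do not knock the loose things on the bench.

Things in the scene. Friction and masses are not known exactly. Their poses are not given: they have to be found in the camera images.
- lamp: Folding work lamp, loose, about 0.75 kg. Base: yellow box, black band, 150 (x) x 58 (y) x 34 (z) mm; origin at the centre of its underside, z up. Hinge at its -x end, orange lip at +x. Folded, 48 mm high over all; the 50 mm wide panel covers the base's top. Grip the base across its 58 mm at the middle (centre of mass near there). Its weight keeps it down while the panel is unfolded.
- hinge (a point): The panel's hinge axis, at (-70, 0, 42) mm in the lamp's frame; the axis runs along the lamp's y. A short red bar on each side of the hinge slants at 60 degrees as a mark: the unfolded panel lines up with it.
- panel (a joint): Angle of the lamp's panel about its hinge, rad: 0 folded flat on the base (starts at 0 to 0.08), 1.047 = 60 degrees unfolded, at most 2.1. It grows as the lip end goes up and back over the hinge. Stiff friction hinge (about 0.18 N m): it stays where it is left; about 2 N at the lip moves it.
- lip (a point): Centre of the orange lip on the grey panel's free end, 160 mm from the hinge axis, on the panel's mid-plane; 36 mm wide (along the lamp's y), 12 mm thick. Folded, it sticks out past the base (x 75 to 105 mm in the lamp's frame), its underside 36 mm above the lamp's foot with free space below, so fingers can pinch it side to side.
- station: Fixed blue mat, 440 x 140 x 4 mm, with a brew head (brass and chrome, lying on its side) at its +x end. Origin on the bench under the centre of the white outline; x points to the brew head, z up. The mat runs from x = -110 to 330 mm; the brew head, up to 125 mm high, stands at x = 215 to 315 mm.
- spot (a point): Centre of the white outline (inside 150 x 58 mm, the lamp base's size, long along the mat's x) on the mat's top, 4 mm above the bench. Axes as the mat's. The lamp belongs here with its own x along the mat's x.
- portafilter: Portafilter lying flat: steel cup 68 mm across, 30 mm high, black handle 130 mm long to its -x. Loose. Origin under the cup.
- tamper: Steel tamper, 56 mm across, 84 mm high, standing, loose. Origin under its centre.
- screwdriver: Red-handled screwdriver lying on the bench, loose, about 200 mm long along its x.
- wrench: Steel wrench lying on the bench, loose, under 200 mm long, along its x.
- cup: Steel cup, 72 mm across, 85 mm high, loose. Origin under its centre.
- brush: Brush with wooden handle lying on the bench, loose, under 250 mm long, along its x.
Mind the look-alikes: they are no part of the job. There is more than one size of the lamp; the job needs the largest.

How it is judged:
By the outcome, as a careful person would: the job done as asked, in the order asked, and still so for the second after the job is handed in, with the robot touching nothing.
It also fails if it takes over 53 s, if anything falls off the work surface, if the arm or the gripper's body presses on something with over 40 N, if the wrist force passes 120 N, or if a joint passes its speed limit or range.

### The arm

A 6-joint arm with a two-finger parallel gripper is mounted at the origin on the work surface. World frame = base frame: x ahead of the robot, y to its left, z up, the work surface at z = 0. Lengths are in m, angles in rad, forces in N, time in s.
With the tool pointing down it reaches from about 0.275 to 0.85 m from the base axis. Payload 5.2 kg.
Tool frame: the origin (TCP) lies at the centre of the arm's flange, where the gripper is bolted on; the fingertips stand 173 mm ahead of it and the grasp point (between the pads) lies 155 mm ahead of it (r.tcp_to_grasp is the z of the grasp point in the tool frame, in m); z points along the fingers, y is the line along which they close (so a half turn about z gives the same grasp; the last joint's range is limited). The gripper opens to 85 mm and grips with 20 to 120 N. Pads are 22 mm wide; open, the fingers measure 114 mm over their backs; the gripper's body (76 mm by 85 mm) begins 54 mm behind the grasp point. The pads swing forward as they close: fully open they stand 13 mm farther back than shut.
Start: joints at [-1.455, 0.259, 1.535, -0, 1.348, -0.203], TCP at [0.172, -0.522, 0.405] pointing down, gripper open.
Joint ranges: [-3.14, 3.14], [-0.91, 2.08], [0.19, 2.58], [-1.22, 4.36], [0.22, 2.71], [-3.12, 3.12]. Speed limits (rad/s): [2.57, 2.57, 3.14, 3.14, 3.14, 3.14].

### API

Orientations are given as a unit quaternion [x, y, z, w].
In Python, from plant import r gives the robot as it stands.
- The arm moves only by the shell command python3 -m pendant 'ROWS'. ROWS is JSON, one flat list of numbers, 7 for each row, row after row: the turn, a rotation vector about the tool's x, y, z in degrees, then the shift along the tool's x, y, z in m, then the opening, from 0 (shut) to 1 (fully open). In form: [rx, ry, rz, dx, dy, dz, gripper, rx, ry, rz, dx, dy, dz, gripper, ...]. A call has exactly 10 rows; each row is the pose to reach, as a shift and turn from the pose commanded when the call began, along the tool's axes at that moment; what a row does not reach only later rows make up. A row lasts 1/12 s, in which the tool goes at most 41.7 mm and 7.16 degrees, less where a joint would pass 70% of its speed; a pose out of reach is approached as far as the arm can. A call with a gripper value outside its range is refused whole. The fingers move at their own pace and stop on an object; the grip force is fixed at half the most. Time passes only in rows, so rows that repeat a pose let the fingers close, or fill a call up. It gives the time, the measured TCP pose, the force, the opening and the grip force at its end, in the units of the state.
- r.state(): the state, without advancing time (a new reading comes with each control period).
- r.camera(name): name is "side" or "top"; returns a dict with "color" (480x640x3 uint8, blue, green, red), "depth" (480x640 float32, m along the optical axis (not along the pixel's ray), 0 where there is no reading), "mtx" (3x3 intrinsics, pixels), "k1" (the pictures are not rectified: a ray, as slopes to the right and down, at radius r is drawn at 1 + k1 r^2 times it, then the intrinsics apply), "cam_to_world" (4x4, takes a point from camera to world coordinates). Camera axes: x right, y up, looking along -z (the intrinsics and any distortion apply to the point x, -y, -z); pixel columns grow to the right and rows downward; lengths in m; the calibration is good to about 2 mm. A picture is of the moment at which its call begins.
- r.hand_in(): hands the job in; it is judged then, once.
The state is a dict: "clock": time; "q": joint angles; "qvel": joint speeds; "joint_efforts": joint torques, N m; "ee_pos": TCP position; "orientation": TCP orientation; "contact_force": force on the tool from outside, world axes, zero at the start; "ft_torque": the same for the moment, N m; "gripper_width": finger opening in m; "finger_force": force on a finger pad.
Only numpy, scipy, OpenCV 4.12 (cv2) and the standard library are available. Lean on these libraries where they do the work, as an engineer would, in place of code of your own. Each camera call takes 0.05 s, during which the arm holds its last target. There are 200 camera calls.

## Working session

There is one attempt and no reset: what is moved stays moved. The work goes in short steps, Python scripts to look and compute and a shell command to move; the robot and the scene stay as the last step left them, time stands still between calls to the robot, and variables do not carry over. Pictures are saved under pics/ and viewed, at most 10 in all, crops included, and the job is handed in when it is done.

```bash
mkdir -p pics
cat > h.py <<'E'
import numpy as np,cv2
from plant import r
def grab(n):
    c=r.camera(n); np.savez(f'{n}.npz',**{k:np.asarray(v) for k,v in c.items()}); return c
def load(n): return dict(np.load(f'{n}.npz'))
def ray(c,uv):
    K=c['mtx'];k=float(c['k1'])
    s=cv2.undistortPoints(np.float64(uv).reshape(-1,1,2),K,np.array([k,0,0,0,0.])).reshape(-1,2)
    T=c['cam_to_world']; d=np.c_[s[:,0],-s[:,1],-np.ones(len(s))]
    return T[:3,3],d@T[:3,:3].T
def onz(c,uv,z):
    o,d=ray(c,uv); return o+d*((z-o[2])/d[:,2])[:,None]
def cloud(c):
    v,u=np.mgrid[:480,:640]; o,d=ray(c,np.c_[u.ravel(),v.ravel()])
    return (o+d*c['depth'].reshape(-1,1)).reshape(480,640,3)
E
python3 - <<'E'
from h import *
for n in('top','side'):
    c=grab(n); cv2.imwrite(f'pics/{n}0.png',c['color']); print(n,c['cam_to_world'][:3].round(3).tolist(),c['mtx'].tolist(),c['k1'])
print(r.state(),r.tcp_to_grasp)
E
```

```text
top [[0.012, 0.983, -0.183, 0.347], [-0.999, 0.006, -0.031, -0.172], [-0.03, 0.183, 0.983, 1.021]] [[478.655221484115, 0.0, 315.3946826466227], [0.0, 478.655221484115, 240.8061969269662], [0.0, 0.0, 1.0]] 0.04259256614075388
side [[-0.994, 0.046, -0.1, 0.4], [-0.109, -0.503, 0.857, 0.776], [-0.01, 0.863, 0.505, 0.605]] [[454.02863020922695, 0.0, 317.8285291426613], [0.0, 454.02863020922695, 237.04602912493542], [0.0, 0.0, 1.0]] 0.03014213669366495
{'clock': 0.1, 'q': array([-1.45478804e+00,  2.59308026e-01,  1.53596529e+00,  7.31113155e-06,
        1.34801816e+00, -2.02802049e-01]), 'qvel': array([ 0.00012844, -0.00166048, -0.00182061,  0.00045867, -0.00136693,
       -0.00201154]), 'joint_efforts': array([ 2.06716046e-03, -4.46971107e+01, -2.91247809e+01, -3.15280649e-04,
        6.31478877e-03,  1.58830534e-05]), 'ee_pos': array([ 0.17239085, -0.52208868,  0.40394054]), 'orientation': array([ 9.87321649e-01,  1.58730085e-01,  4.04113733e-05, -8.48455918e-04]), 'contact_force': array([-0.44753404,  0.64929252, -0.33665567]), 'ft_torque': array([-0.01975992,  0.0097286 , -0.00420704]), 'finger_force': 0.0, 'gripper_width': 0.08543237868693898} 0.1547
```

View pics/top0.png

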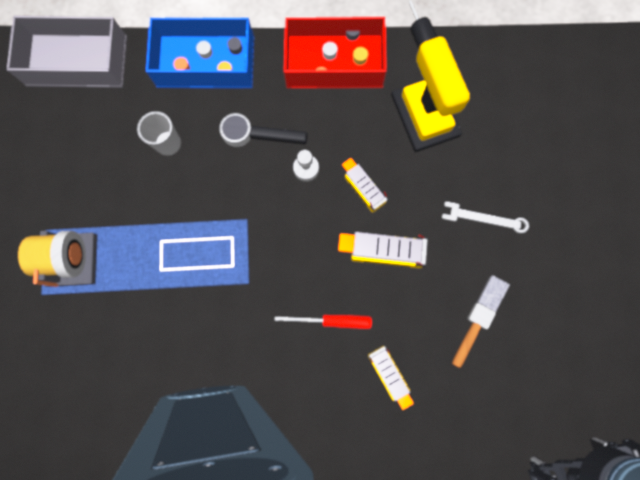

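View pics/side0.png

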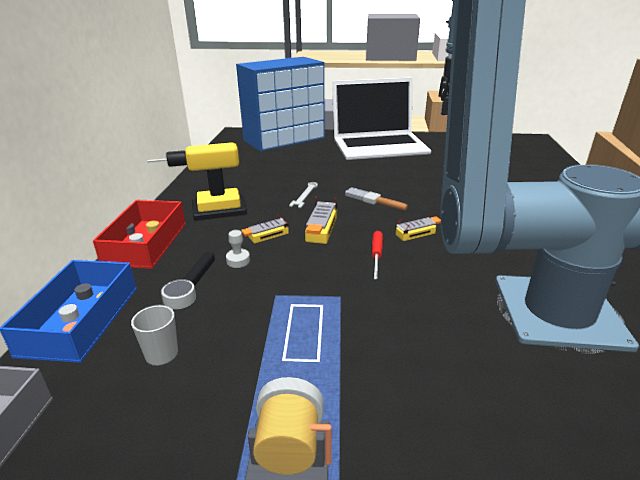

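The top view shows three candidates for the lamp: small at (365,185), large at (385,249) with its lip at (347,243) and hinge near (425,250), and small at (390,378). The largest is (385,249). The outline is centred near (197,253), with the brew head to the left at (60,255). Next I'll measure and take a close crop.

```bash
cat > m.py <<'E'
from h import *
c=load('top'); P=cloud(c); hsv=cv2.cvtColor(c['color'],cv2.COLOR_BGR2HSV)
def rect(p):
    (cx,cy),(w,h),a=cv2.minAreaRect(np.float32(p[:,:2]*1000)); b=cv2.boxPoints(((cx,cy),(w,h),a))
    e=[b[1]-b[0],b[2]-b[1]]; e=max(e,key=np.linalg.norm); return (round(cx,1),round(cy,1)),(round(w,1),round(h,1)),round(np.degrees(np.arctan2(e[1],e[0])),2)
win=np.zeros((480,640),bool); win[215:285,325:440]=1
# grey panel on plane z=.048 ; lip z=.048
g=win&(hsv[...,1]<60)&(hsv[...,2]>110)
n,l,s,_=cv2.connectedComponentsWithStats(g.astype(np.uint8)); g=l==1+s[1:,4].argmax()
v,u=np.nonzero(g); print('panel',len(v),rect(onz(c,np.c_[u,v],.048)),'zdepth',np.percentile(P[g][:,2],[5,50,95]).round(4))
o=win&(hsv[...,0]>8)&(hsv[...,0]<22)&(hsv[...,1]>150)&(hsv[...,2]>120)
n,l,s,_=cv2.connectedComponentsWithStats(o.astype(np.uint8)); o=l==1+s[1:,4].argmax()
v,u=np.nonzero(o); print('lip',len(v),u.min(),u.max(),v.min(),v.max(),rect(onz(c,np.c_[u,v],.048)),P[o][:,2].mean())
f=win&(P[...,2]>.02)&(P[...,2]<.07); print('all above',rect(P[f]))
for name,(a,b,e,d) in {'small1':(155,215,338,390),'small2':(340,412,365,416)}.items():
    w=P[a:b,e:d].reshape(-1,3); w=w[(w[:,2]>.02)]; print(name,rect(w),np.percentile(w[:,2],95))
w=np.zeros_like(win); w[230:278,150:242]=1
w&=(hsv[...,1]<70)&(hsv[...,2]>170); v,u=np.nonzero(w); print('outline outer',rect(onz(c,np.c_[u,v],.004)),P[w][:,2].mean())
m=(hsv[...,0]>100)&(hsv[...,0]<125)&(hsv[...,1]>90); m[:200]=0;m[310:]=0;m[:,270:]=0
m=cv2.morphologyEx(m.astype(np.uint8),cv2.MORPH_OPEN,np.ones((3,3)));v,u=np.nonzero(m); print('mat',rect(onz(c,np.c_[u,v],.004)))
c2=load('side'); h2=cv2.cvtColor(c2['color'],cv2.COLOR_BGR2HSV)
w=np.zeros_like(win); w[300:365,278:328]=1
w&=(h2[...,1]<70)&(h2[...,2]>170); v,u=np.nonzero(w); print('outline side',rect(onz(c2,np.c_[u,v],.004)))
w=np.zeros_like(win); w[195:245,300:342]=1; Q=cloud(c2); f=w&(Q[...,2]>.015)&(Q[...,2]<.07); print('lamp side',rect(Q[f]))
cr=np.hstack([cv2.resize(c['color'][210:290,320:445],(500,320),interpolation=cv2.INTER_CUBIC),cv2.resize(c2['color'][190:254,290:350],(300,320),interpolation=cv2.INTER_CUBIC)])
cv2.imwrite('pics/crop1.png',cr)
E
python3 m.py
```

```text
panel 1796 ((514.6, -293.8), (150.7, 54.6), np.float32(84.27)) zdepth [0.0428 0.0501 0.0547]
lip 98 337 353 233 253 ((523.9, -202.2), (31.4, 41.8), np.float32(-3.66)) 0.024224530081037594
all above ((516.3, -279.2), (180.2, 58.7), np.float32(84.33))
small1 ((527.4, -235.2), (101.0, 369.5), np.float32(-3.93)) 0.03459809453929528
small2 ((289.6, -266.0), (211.4, 59.1), np.float32(43.12)) 0.03434364355830359
outline outer ((506.5, 116.9), (71.4, 162.9), np.float32(-86.53)) 0.007477029417264927
mat ((499.7, 226.0), (144.2, 443.3), np.float32(-86.5))
outline side ((506.6, 113.5), (67.8, 161.9), np.float32(-86.45))
lamp side ((517.1, -277.9), (185.3, 58.5), np.float32(84.31))
```

View pics/crop1.png

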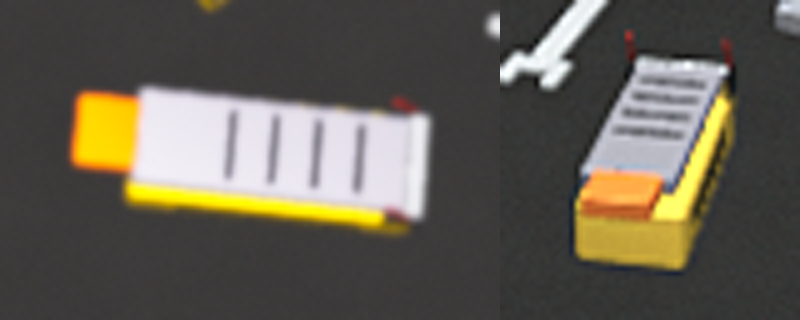

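The crop confirms the largest lamp: grey panel with four slots, orange lip towards +y and red bars at the hinge. It measures 180 x 58 mm. Its origin is about (0.515, -0.2935) with yaw 84.3°. The spot is about (0.5065, 0.1155) with yaw 93.5°.

```bash
cat > go.py <<'E'
import sys
from h import *
from scipy.spatial.transform import Rotation as R
# target TCP x y z, yaw of tool x (deg), optional tilt about tool y (deg)
x,y,z,yaw=map(float,sys.argv[1:5]); tilt=float(sys.argv[5]) if len(sys.argv)>5 else 0
s=r.state(); A=R.from_quat(s['orientation'])
B=R.from_euler('z',yaw,degrees=True)*R.from_euler('x',180,degrees=True)*R.from_euler('y',tilt,degrees=True)
print('t',s['clock'],'pos',s['ee_pos'].round(4),'rot',(A.inv()*B).as_rotvec(degrees=True).round(2),'shift',A.inv().apply(np.array([x,y,z])-s['ee_pos']).round(4),'F',s['contact_force'].round(1),'w',s['gripper_width'].round(4))
E
python3 go.py .515 -.2935 .30 84.3
```

```text
Traceback (most recent call last):
  File "go.py", line 8, in <module>
    print('t',s['clock'],'pos',s['ee_pos'].round(4),'rot',(A.inv()*B).as_rotvec(degrees=True).round(2),'shift',A.inv().apply(np.array([x,y,z])-s['ee_pos']).round(4),'F',s['contact_force'].round(1),'w',s['gripper_width'].round(4))
                                                                                                                                                                                                         ^^^^^^^^^^^^^^^^^^^^^^^^
AttributeError: 'float' object has no attribute 'round'
```

```bash
sed -i "s/s\['gripper_width'\].round(4)/round(s['gripper_width'],4)/" go.py
python3 go.py .515 -.2935 .30 84.3
```

```text
t 0.1 pos [ 0.1724 -0.5221  0.4039] rot [ -0.07  -0.07 -66.03] shift [ 0.397  -0.1095  0.1043] F [-0.4  0.6 -0.3] w 0.0854
```

```bash
python3 -m pendant '[0,0,-4,0.02,-0.006,0.005,1, 0,0,-10,0.057,-0.016,0.014,1, 0,0,-16,0.095,-0.026,0.024,1, 0,0,-22.5,0.133,-0.037,0.034,1, 0,0,-29,0.171,-0.047,0.045,1, 0,0,-35.5,0.209,-0.058,0.055,1, 0,0,-42,0.247,-0.068,0.065,1, 0,0,-48.5,0.285,-0.079,0.075,1, 0,0,-55,0.323,-0.089,0.085,1, 0,0,-60,0.355,-0.098,0.094,1]'; python3 go.py .515 -.2935 .18 84.3
```

```text
clock: 0.93
ee_pos: [0.4805, -0.316, 0.3097]
orientation: [0.774, 0.634, 0.0, -0.0]
contact_force: [-0.2, -1.0, -0.1]
gripper_width: 0.0855
finger_force: 0.0
t 0.9333 pos [ 0.4805 -0.316   0.3097] rot [-0.03 -0.05 -5.66] shift [0.0287 0.0294 0.1297] F [-0.2 -1.  -0.1] w 0.0855
```

```bash
python3 -m pendant '[0,0,-2,0.010,0.010,0.01,1, 0,0,-4.5,0.022,0.022,0.03,1, 0,0,-5.7,0.029,0.029,0.05,1, 0,0,-5.7,0.029,0.029,0.065,1, 0,0,-5.7,0.029,0.029,0.07,1, 0,0,-5.7,0.029,0.029,0.07,1, 0,0,-5.7,0.029,0.029,0.07,1, 0,0,-5.7,0.029,0.029,0.07,1, 0,0,-5.7,0.029,0.029,0.07,1, 0,0,-5.7,0.029,0.029,0.07,1]'; python3 go.py .515 -.2935 .18 84.3
```

```text
clock: 1.77
ee_pos: [0.5131, -0.296, 0.2418]
orientation: [0.744, 0.669, 0.0, 0.001]
contact_force: [0.8, -1.9, -0.3]
gripper_width: 0.0855
finger_force: 0.0
t 1.7667 pos [ 0.5131 -0.296   0.2418] rot [ 0.09  0.07 -0.37] shift [0.0028 0.0015 0.0618] F [ 0.8 -1.9 -0.3] w 0.0855
```

```bash
python3 -m pendant '[0,0,-0.3,0.003,0.0015,0.01,1, 0,0,-0.3,0.003,0.0015,0.025,1, 0,0,-0.3,0.003,0.0015,0.04,1, 0,0,-0.3,0.003,0.0015,0.052,1, 0,0,-0.3,0.003,0.0015,0.059,1, 0,0,-0.3,0.003,0.0015,0.062,1, 0,0,-0.3,0.003,0.0015,0.062,1, 0,0,-0.3,0.003,0.0015,0.062,0, 0,0,-0.3,0.003,0.0015,0.062,0, 0,0,-0.3,0.003,0.0015,0.062,0]' && python3 -m pendant '[0,0,0,0,0,0,0, 0,0,0,0,0,0,0, 0,0,0,0,0,0,0, 0,0,0,0,0,0,0, 0,0,0,0,0,0,0, 0,0,0,0,0,0,0, 0,0,0,0,0,0,0, 0,0,0,0,0,-0.005,0, 0,0,0,0,0,-0.015,0, 0,0,0,0,0,-0.03,0]'; python3 go.py .515 -.2935 .18 84.3
```

```text
clock: 2.6
ee_pos: [0.5152, -0.2929, 0.1798]
orientation: [0.742, 0.671, 0.0, 0.001]
contact_force: [0.7, -0.7, -0.2]
gripper_width: 0.0569
finger_force: 67.7
clock: 3.43
ee_pos: [0.5138, -0.2917, 0.2069]
orientation: [0.742, 0.671, -0.0, -0.003]
contact_force: [0.7, -0.3, -9.0]
gripper_width: 0.0569
finger_force: 66.3
t 3.4333 pos [ 0.5138 -0.2917  0.2069] rot [-0.28 -0.2  -0.04] shift [-0.0018  0.0015  0.0269] F [ 0.7 -0.3 -9. ] w 0.0569
```

```bash
python3 go.py .5065 .1155 .255 93.5; python3 -m pendant '[0,0,0,0.003,0,-0.015,0, 0,0,0,0.012,0,-0.03,0, 0,0,0,0.028,0,-0.042,0, 0,0,-1,0.05,0,-0.048,0, 0,0,-2,0.08,0.001,-0.048,0, 0,0,-3,0.115,0.001,-0.048,0, 0,0,-4,0.15,0.002,-0.048,0, 0,0,-5,0.185,0.003,-0.048,0, 0,0,-6,0.22,0.004,-0.048,0, 0,0,-7,0.25,0.005,-0.048,0]'; python3 go.py .5065 .1155 .255 93.5
```

```text
t 3.4333 pos [ 0.5138 -0.2917  0.2069] rot [-0.27 -0.23 -9.24] shift [ 0.4046 -0.0482 -0.0464] F [ 0.7 -0.3 -9. ] w 0.0569
clock: 4.27
ee_pos: [0.5438, -0.041, 0.2565]
orientation: [0.699, 0.715, -0.0, -0.001]
contact_force: [0.9, -0.5, -8.3]
gripper_width: 0.0569
finger_force: 66.4
t 4.2667 pos [ 0.5438 -0.041   0.2565] rot [-0.11 -0.09 -2.15] shift [ 0.1574 -0.0336  0.0018] F [ 0.9 -0.5 -8.3] w 0.0569
```

```bash
python3 -m pendant '[0,0,-0.5,0.025,-0.005,0,0, 0,0,-1,0.05,-0.01,0,0, 0,0,-1.5,0.08,-0.017,0,0, 0,0,-2,0.105,-0.023,0,0, 0,0,-2.1,0.128,-0.028,0,0, 0,0,-2.1,0.145,-0.032,0,0, 0,0,-2.1,0.154,-0.034,0,0, 0,0,-2.1,0.157,-0.034,0,0, 0,0,-2.1,0.157,-0.034,0,0, 0,0,-2.1,0.157,-0.034,0,0]'; python3 go.py .5065 .1155 .255 93.5
python3 - <<'E'
from h import *
for n in('top','side'):
    c=grab(n)
    cv2.imwrite(f'pics/{n}1.png',c['color'])
a=cv2.imread('pics/top1.png')[190:310,110:310];b=cv2.imread('pics/side1.png')[180:380,200:420]
cv2.imwrite('pics/h1.png',np.hstack([cv2.resize(a,(400,240)),cv2.resize(b,(400,364))[:240]]) if 0 else np.hstack([cv2.resize(a,(400,240)),cv2.resize(b,(264,240))]))
E
```

```text
clock: 5.1
ee_pos: [0.5075, 0.1115, 0.2567]
orientation: [0.686, 0.728, -0.0, 0.0]
contact_force: [0.3, 0.2, -8.7]
gripper_width: 0.0567
finger_force: 66.6
t 5.1 pos [0.5075 0.1115 0.2567] rot [ 0.01  0.03 -0.12] shift [ 0.0041 -0.0008  0.0017] F [ 0.3  0.2 -8.7] w 0.0567
```

View pics/h1.png

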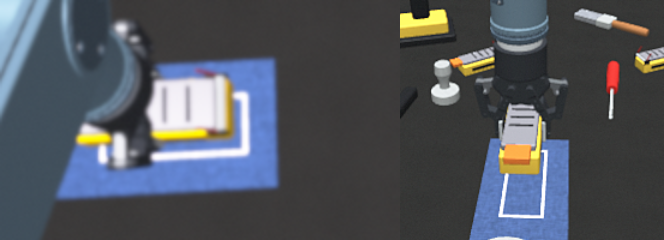

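The lamp is held level above the outline, lip towards the brew head (side crop, lip at (517,155)). Next I lower it.

```bash
python3 -m pendant '[0,0,-0.1,0.002,-0.001,0.008,0, 0,0,-0.1,0.004,-0.001,0.02,0, 0,0,-0.1,0.004,-0.001,0.035,0, 0,0,-0.1,0.004,-0.001,0.049,0, 0,0,-0.1,0.004,-0.001,0.058,0, 0,0,-0.1,0.004,-0.001,0.064,0, 0,0,-0.1,0.004,-0.001,0.067,0, 0,0,-0.1,0.004,-0.001,0.068,0, 0,0,-0.1,0.004,-0.001,0.068,0, 0,0,-0.1,0.004,-0.001,0.068,0]'; python3 go.py .5065 .1155 .184 93.5
python3 - <<'E'
from h import *
c=grab('top');P=cloud(c);hsv=cv2.cvtColor(c['color'],cv2.COLOR_BGR2HSV)
E
sed -n 1,1p go.py >/dev/null
python3 - <<'E'
from h import *
c=load('side');a=c['color'][270:380,250:350];b=load('top')['color'][215:295,140:260]
cv2.imwrite('pics/h2.png',np.hstack([cv2.resize(b,(450,300),interpolation=2),cv2.resize(grab('side')['color'][270:380,250:350],(300,300),interpolation=2)]))
E
```

```text
clock: 6.03
ee_pos: [0.5066, 0.1157, 0.1893]
orientation: [0.685, 0.728, 0.0, 0.0]
contact_force: [-0.4, -0.6, -7.7]
gripper_width: 0.0565
finger_force: 66.5
t 6.0333 pos [0.5066 0.1157 0.1893] rot [ 0.08  0.   -0.04] shift [-0.0002 -0.0001  0.0053] F [-0.4 -0.6 -7.7] w 0.0565
```

View pics/h2.png

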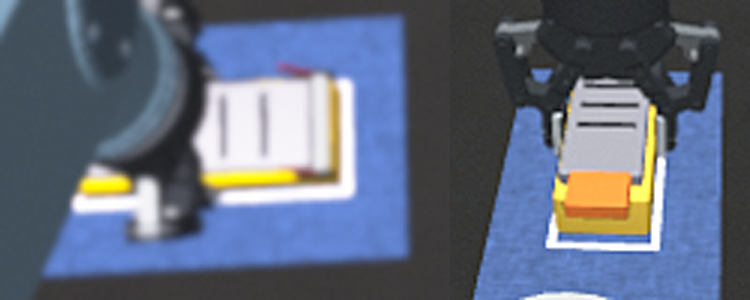

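```bash
python3 -m pendant '[0,0,0,0,0,0.001,0, 0,0,0,0,0,0.002,0, 0,0,0,0,0,0.003,0, 0,0,0,0,0,0.0036,0, 0,0,0,0,0,0.0042,0, 0,0,0,0,0,0.0047,0, 0,0,0,0,0,0.005,0, 0,0,0,0,0,0.0053,0, 0,0,0,0,0,0.0053,0, 0,0,0,0,0,0.0053,0]'; python3 go.py .5065 .1155 .184 93.5
cat > fit.py <<'E'
from h import *
c=grab('side');hsv=cv2.cvtColor(c['color'],cv2.COLOR_BGR2HSV)
w=np.zeros((480,640),bool); w[300:368,270:332]=1
wh=w&(hsv[...,1]<70)&(hsv[...,2]>170)
ye=w&(hsv[...,0]>15)&(hsv[...,0]<35)&(hsv[...,1]>120)&(hsv[...,2]>60)
ang=np.radians(93.5);ex=np.array([np.cos(ang),np.sin(ang)]);ey=np.array([-ex[1],ex[0]]);S=np.array([.5065,.1155])
def st(m,z):
    v,u=np.nonzero(m);p=onz(c,np.c_[u,v],z)[:,:2]-S;return np.c_[p@ex,p@ey]*1000
a=st(wh,.004);b=st(ye,.004)
print('outline max x,min y,max y',np.percentile(a[:,0],99),np.percentile(a[:,1],[1,99]))
f=a[:,0]>60;print('front bar x',np.percentile(a[f&(abs(a[:,1])<20)][:,0],[2,50,98]))
print('base lowest edge x',[np.percentile(b[(b[:,1]>k-6)&(b[:,1]<k+6)][:,0],99).round(1) for k in(-18,0,18)],'y at front',np.percentile(b[b[:,0]>62][:,1],[1,99]))
E
python3 fit.py
```

```text
clock: 6.97
ee_pos: [0.5061, 0.1158, 0.1838]
orientation: [0.685, 0.728, 0.0, 0.0]
contact_force: [-2.3, 0.5, -0.2]
gripper_width: 0.0568
finger_force: 67.5
t 6.9667 pos [0.5061 0.1158 0.1838] rot [ 0.01  0.   -0.03] shift [-0.0003  0.0004 -0.0002] F [-2.3  0.5 -0.2] w 0.0568
outline max x,min y,max y 78.24736522374121 [-37.50354584  33.30535543]
front bar x [73.01400736 75.9230974  78.81365053]
base lowest edge x [np.float64(69.4), np.float64(68.9), np.float64(68.2)] y at front [-27.35671554  27.20116551]
```

The wrist load has dropped to about zero, so the lamp is standing on the mat. I'll release it folded, back off and check the fit.

```bash
python3 -m pendant '[0,0,0,0,0,0,1, 0,0,0,0,0,0,1, 0,0,0,0,0,0,1, 0,0,0,0,0,0,1, 0,0,0,0,0,-0.005,1, 0,0,0,0,0,-0.02,1, 0,0,0,0,0,-0.045,1, 0,0,0,0,0,-0.075,1, 0,0,0,0,0,-0.1,1, 0,0,0,0,0,-0.115,1]'; python3 -m pendant '[0,0,0,-0.015,0,-0.01,1, 0,0,0,-0.04,0,-0.02,1, 0,0,0,-0.075,0,-0.03,1, 0,0,0,-0.11,0,-0.03,1, 0,0,0,-0.145,0,-0.03,1, 0,0,0,-0.18,0,-0.03,1, 0,0,0,-0.21,0,-0.03,1, 0,0,0,-0.235,0,-0.03,1, 0,0,0,-0.25,0,-0.03,1, 0,0,0,-0.25,0,-0.03,1]'; python3 fit.py
cat > fit2.py <<'E'
from h import *
c=grab('top');c2=load('side')
cv2.imwrite('pics/f%d.png'%int(r.state()['clock']*100),np.hstack([cv2.resize(c['color'][215:295,140:260],(450,300),interpolation=2),cv2.resize(c2['color'][270:380,250:350],(300,300),interpolation=2)]))
print(int(r.state()['clock']*100))
E
python3 fit2.py; cp pics/f*.png pics/fx.png
```

```text
clock: 7.85
ee_pos: [0.5069, 0.1158, 0.3018]
orientation: [0.685, 0.728, 0.002, 0.002]
contact_force: [0.7, -0.6, 0.2]
gripper_width: 0.0858
finger_force: 0.0
clock: 8.68
ee_pos: [0.5215, -0.137, 0.3289]
orientation: [0.687, 0.727, -0.0, 0.001]
contact_force: [0.9, 1.1, -0.1]
gripper_width: 0.0856
finger_force: 0.0
outline max x,min y,max y 78.15432831073842 [-32.67155261  33.43258809]
front bar x [73.01400736 75.9230974  78.81365053]
base lowest edge x [np.float64(69.5), np.float64(68.9), np.float64(68.2)] y at front [-27.35671554  27.20116551]
878
```

View pics/fx.png

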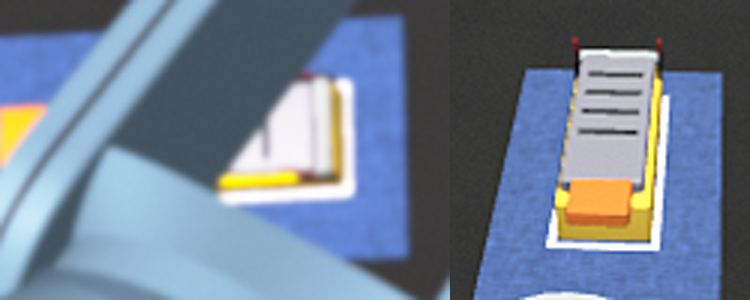

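Run:
```python
from h import *
ang=np.radians(93.5);ex=np.array([np.cos(ang),np.sin(ang)]);ey=np.array([-ex[1],ex[0]]);S=np.array([.5065,.1155])
def pr(n,pts):
    c=load(n)
    p=onz(c,pts,.004)[:,:2]-S
    for q,(u,v) in zip(p,pts): print(n,(u,v),'sx %.1f sy %.1f'%tuple(np.array([q@ex,q@ey])*1000),c['color'][v,u])
pr('side',[(300,v) for v in range(350,365)])
pr('top',[(u,255) for u in range(225,238)])
```

```text
side (300, 350) sx 51.4 sy -3.0 [ 43 103 194]
side (300, 351) sx 53.9 sy -2.8 [ 42  97 189]
side (300, 352) sx 56.4 sy -2.6 [ 48 118 193]
side (300, 353) sx 58.9 sy -2.4 [ 62 175 198]
side (300, 354) sx 61.4 sy -2.1 [ 59 166 198]
side (300, 355) sx 63.9 sy -1.9 [ 59 166 197]
side (300, 356) sx 66.4 sy -1.7 [ 50 165 198]
side (300, 357) sx 68.8 sy -1.5 [ 76 157 189]
side (300, 358) sx 71.2 sy -1.3 [172 114  84]
side (300, 359) sx 73.7 sy -1.1 [255 237 231]
side (300, 360) sx 76.1 sy -0.9 [255 255 255]
side (300, 361) sx 78.5 sy -0.7 [235 223 216]
side (300, 362) sx 80.9 sy -0.5 [186 112  77]
side (300, 363) sx 83.3 sy -0.3 [190 125  97]
side (300, 364) sx 85.6 sy -0.1 [190 127  95]
top (225, 255) sx -60.2 sy 7.1 [239 235 235]
top (226, 255) sx -62.4 sy 7.2 [237 234 234]
top (227, 255) sx -64.5 sy 7.3 [213 218 222]
top (228, 255) sx -66.7 sy 7.5 [150 189 211]
top (229, 255) sx -68.9 sy 7.6 [ 77 172 210]
top (230, 255) sx -71.0 sy 7.7 [ 74 161 195]
top (231, 255) sx -73.2 sy 7.8 [160 195 219]
top (232, 255) sx -75.3 sy 7.9 [234 235 243]
top (233, 255) sx -77.5 sy 8.1 [247 237 239]
top (234, 255) sx -79.7 sy 8.2 [234 193 184]
top (235, 255) sx -81.8 sy 8.3 [212 141 115]
top (236, 255) sx -84.0 sy 8.4 [205 130  98]
top (237, 255) sx -86.2 sy 8.5 [207 130  97]
```

The lamp is on the outline, about 2 mm short of the brew-head end (side crop, base foot at (605,241) against the white bar at (605,246)). It is centred laterally. Now I'll plan the lip pinch and the arc.

```bash
cat > arc.py <<'E'
from h import *
from scipy.spatial.transform import Rotation as R
YAW=93.5; a=np.radians(YAW);ex=np.array([np.cos(a),np.sin(a),0]);ez=np.array([0,0,1.])
T0=-15; G=np.array([95.,51.])/1000   # grasp in lamp x, world z when folded
H=np.array([-70.,46.])/1000
def pose(L,th,back=0):
    t=np.radians(th); d=G-H; g=H+np.array([d[0]*np.cos(t)-d[1]*np.sin(t),d[0]*np.sin(t)+d[1]*np.cos(t)])
    B=R.from_euler('z',YAW,degrees=True)*R.from_euler('x',180,degrees=True)*R.from_euler('y',T0+th,degrees=True)
    return np.r_[L,0]+ex*g[0]+ez*g[1]-B.apply([0,0,.1547+back]),B
def rel(p,B,s=None):
    s=s or r.state();A=R.from_quat(s['orientation'])
    return (A.inv()*B).as_rotvec(degrees=True).round(1),A.inv().apply(p-s['ee_pos']).round(4)
E
python3 - <<'E'
from arc import *
c=load('side');hsv=cv2.cvtColor(c['color'],cv2.COLOR_BGR2HSV)
w=np.zeros((480,640),bool);w[325:360,280:325]=1
m=w&(hsv[...,0]<19)&(hsv[...,0]>5)&(hsv[...,1]>150)
v,u=np.nonzero(m);p=onz(c,np.c_[u,v],.052)[:,:2];S=np.array([.5065,.1155]);ey=np.array([-ex[1],ex[0]])
q=np.c_[(p-S)@ex[:2],(p-S)@ey]*1000
print('lip x',np.percentile(q[:,0],[1,99]),'y',np.percentile(q[q[:,0]<98][:,1],[1,99]))
L=S-ex[:2]*.001
for b in(.08,0): p,B=pose(L,0,b);print(b,p.round(4),rel(p,B))
for th in (20,40,62): print(th,pose(L,th)[0].round(3))
print(r.state()['q'].round(2),r.state()['ee_pos'])
E
```

```text
lip x [ 66.06705574 105.47592467] y [-17.88287747  17.62514475]
0.08 [0.4971 0.27   0.2777] (array([ -0. , -15. ,  -0.1]), array([ 4.047e-01, -3.000e-04,  5.100e-02]))
0 [0.4983 0.2493 0.2004] (array([ -0. , -15. ,  -0.1]), array([ 3.840e-01, -2.000e-04,  1.283e-01]))
20 [0.502 0.184 0.261]
40 [0.507 0.102 0.296]
62 [0.513 0.005 0.3  ]
[-0.46  0.3   1.67  0.    1.17 -0.52] [ 0.52112221 -0.1340803   0.32858411]
```

```bash
python3 -m pendant '[0,0,0,0.015,0,0,1, 0,0,0,0.045,0,0,1, 0,0,0,0.08,0,0,1, 0,0,0,0.118,0,0,1, 0,-2,0,0.156,0,0,1, 0,-4,0,0.194,0,0,1, 0,-6,0,0.232,0,0,1, 0,-8,0,0.27,0,0,1, 0,-10,0,0.305,0,0,1, 0,-12,0,0.335,0,0,1]'
python3 - <<'E'
from arc import *
L=np.array([.5065,.1155])-ex[:2]*.001
for b in(.08,0): p,B=pose(L,0,b);print(b,rel(p,B))
E
```

```text
clock: 9.62
ee_pos: [0.4993, 0.2043, 0.3288]
orientation: [0.681, 0.725, -0.072, 0.077]
contact_force: [0.7, -1.0, 0.5]
gripper_width: 0.0857
finger_force: 0.0
0.08 (array([ 0.1, -2.9,  0.1]), array([0.0749, 0.0019, 0.0363]))
0 (array([ 0.1, -2.9,  0.1]), array([0.0708, 0.0017, 0.1162]))
```

```bash
python3 -m pendant '[0,-1,0,0.02,0.001,0.005,1, 0,-2,0,0.045,0.002,0.015,1, 0,-2.9,0,0.065,0.002,0.026,1, 0,-2.9,0,0.073,0.002,0.034,1, 0,-2.9,0,0.075,0.002,0.04,1, 0,-2.9,0,0.075,0.002,0.042,1, 0,-2.9,0,0.075,0.002,0.042,1, 0,-2.9,0,0.075,0.002,0.042,1, 0,-2.9,0,0.075,0.002,0.042,1, 0,-2.9,0,0.075,0.002,0.042,1]'
python3 - <<'E'
from arc import *
L=np.array([.5065,.1155])-ex[:2]*.001
for b in(0,): p,B=pose(L,0,b);print(b,rel(p,B))
E
```

```text
clock: 10.45
ee_pos: [0.4996, 0.2645, 0.2727]
orientation: [0.68, 0.721, -0.088, 0.095]
contact_force: [0.1, 0.5, 0.1]
gripper_width: 0.0855
finger_force: 0.0
0 (array([ 0.1, -0.1, -0.1]), array([ 0.004 , -0.0023,  0.0737]))
```

```bash
python3 -m pendant '[0,0,0,0.002,-0.001,0.012,1, 0,0,0,0.004,-0.002,0.03,1, 0,0,0,0.004,-0.002,0.048,1, 0,0,0,0.004,-0.002,0.061,1, 0,0,0,0.004,-0.002,0.069,1, 0,0,0,0.004,-0.002,0.073,1, 0,0,0,0.004,-0.002,0.074,1, 0,0,0,0.004,-0.002,0.074,1, 0,0,0,0.004,-0.002,0.074,1, 0,0,0,0.004,-0.002,0.074,1]'
python3 - <<'E'
from arc import *
L=np.array([.5065,.1155])-ex[:2]*.001
p,B=pose(L,0,0);print(rel(p,B))
E
python3 fit.py | tail -1;python3 fit2.py; cp $(ls -t pics/f*.png|head -1) pics/fy.png
```

```text
clock: 11.28
ee_pos: [0.4984, 0.2502, 0.2001]
orientation: [0.68, 0.722, -0.088, 0.095]
contact_force: [-0.6, -0.7, 0.1]
gripper_width: 0.0856
finger_force: 0.0
(array([ 0.1, -0.1, -0.1]), array([-0.001 , -0.0001, -0.0001]))
base lowest edge x [np.float64(69.3), np.float64(68.9), np.float64(68.2)] y at front [-27.36217066  27.20372222]
1138
```

View pics/fy.png

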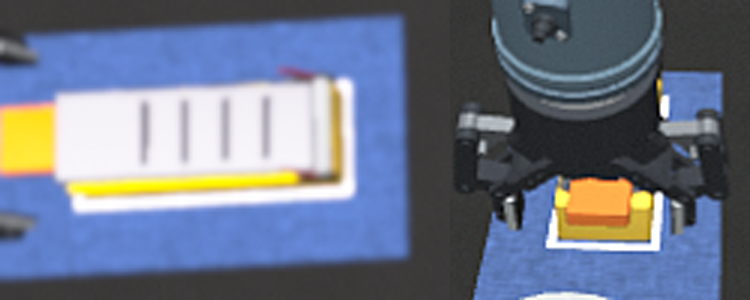

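The fingers straddle the lip: top crop, fingers at (15,50) and (15,225), lip at (25,138). Closing on it and computing the arc rows.

```bash
python3 -m pendant '[0,0,0,0,0,0,0.8, 0,0,0,0,0,0,0.6, 0,0,0,0,0,0,0.5, 0,0,0,0,0,0,0.4, 0,0,0,0,0,0,0.3, 0,0,0,0,0,0,0.2, 0,0,0,0,0,0,0.1, 0,0,0,0,0,0,0, 0,0,0,0,0,0,0, 0,0,0,0,0,0,0]'
cat > plan.py <<'E'
import sys
from arc import *
s=r.state();L=np.array([.5065,.1155])-ex[:2]*.001
t0=float(sys.argv[1])   # present panel angle; arc from there about the hinge, relative
A=R.from_quat(s['orientation']);P0,_=pose(L,t0)
for th in map(float,sys.argv[2:]):
    P,_=pose(L,th); B0=pose(L,t0)[1]
    print(th,(B0.inv().apply(P-P0)).round(4))
E
python3 plan.py 0 2 5 8 11 14 17 20 23 26 29; python3 fit.py|tail -1
```

```text
clock: 12.22
ee_pos: [0.498, 0.2501, 0.1992]
orientation: [0.68, 0.722, -0.089, 0.094]
contact_force: [0.1, 0.8, -0.3]
gripper_width: 0.0351
finger_force: 59.8
2.0 [-0.0072 -0.     -0.0054]
5.0 [-0.0182 -0.     -0.013 ]
8.0 [-0.0297  0.     -0.02  ]
11.0 [-0.0415 -0.     -0.0264]
14.0 [-0.0536 -0.     -0.0322]
17.0 [-0.066   0.     -0.0374]
20.0 [-0.0787  0.     -0.0419]
23.0 [-0.0916 -0.     -0.0457]
26.0 [-0.1047  0.     -0.0488]
29.0 [-0.1179 -0.     -0.0513]
base lowest edge x [np.float64(69.5), np.float64(68.9), np.float64(68.3)] y at front [-21.46487086  27.23440271]
```

```bash
python3 -m pendant '[0,1,0,-0.0036,0,-0.0028,0, 0,2,0,-0.0072,0,-0.0054,0, 0,5,0,-0.0182,0,-0.013,0, 0,8,0,-0.0297,0,-0.02,0, 0,11,0,-0.0415,0,-0.0264,0, 0,14,0,-0.0536,0,-0.0322,0, 0,17,0,-0.066,0,-0.0374,0, 0,20,0,-0.0787,0,-0.0419,0, 0,20,0,-0.0787,0,-0.0419,0, 0,20,0,-0.0787,0,-0.0419,0]'; python3 fit.py|tail -1; python3 go.py 0 0 0 93.5 5; python3 plan.py 20 22 25 28 31 34 37 40 43 46; python3 -c "from plant import r;print(r.state()['q'].round(2))"
```

```text
clock: 13.1
ee_pos: [0.5024, 0.1842, 0.2609]
orientation: [0.686, 0.727, 0.031, -0.032]
contact_force: [0.5, 1.4, 1.4]
gripper_width: 0.0348
finger_force: 60.7
base lowest edge x [np.float64(67.0), np.float64(66.3), np.float64(68.1)] y at front [-27.41672185  25.84068103]
t 13.15 pos [0.5024 0.1845 0.2605] rot [ 0.13 -0.05 -0.11] shift [-0.1768 -0.513   0.2448] F [2.1 0.8 1.3] w 0.0347
22.0 [-0.0072 -0.     -0.0054]
25.0 [-0.0182 -0.     -0.013 ]
28.0 [-0.0297 -0.     -0.02  ]
31.0 [-0.0415  0.     -0.0264]
34.0 [-0.0536 -0.     -0.0322]
37.0 [-0.066  -0.     -0.0374]
40.0 [-0.0787  0.     -0.0419]
43.0 [-0.0916 -0.     -0.0457]
46.0 [-0.1047  0.     -0.0488]
[ 0.11  0.37  1.77  0.1   1.   -0.  ]
```

```bash
python3 -m pendant '[0,1,0,-0.0036,0,-0.0028,0, 0,2,0,-0.0072,0,-0.0054,0, 0,5,0,-0.0182,0,-0.013,0, 0,8,0,-0.0297,0,-0.02,0, 0,11,0,-0.0415,0,-0.0264,0, 0,14,0,-0.0536,0,-0.0322,0, 0,17,0,-0.066,0,-0.0374,0, 0,20,0,-0.0787,0,-0.0419,0, 0,20,0,-0.0787,0,-0.0419,0, 0,20,0,-0.0787,0,-0.0419,0]'; python3 fit.py|tail -1; python3 go.py 0 0 0 93.5 25; python3 -c "from plant import r;print(r.state()['q'].round(2))"
python3 fit2.py; cp $(ls -t pics/f*.png|head -1) pics/fz.png
```

```text
clock: 13.98
ee_pos: [0.5074, 0.1025, 0.2954]
orientation: [0.669, 0.71, 0.15, -0.159]
contact_force: [1.7, 2.4, 4.9]
gripper_width: 0.0347
finger_force: 61.0
base lowest edge x [np.float64(66.9), np.float64(66.3), np.float64(65.7)] y at front [-27.43035964  25.924625  ]
t 14.0333 pos [0.5073 0.1027 0.2953] rot [ 0.09 -0.21 -0.05] shift [-0.191  -0.5128  0.2359] F [0.2 1.9 4.8] w 0.0348
[-0.17  0.32  1.8   0.47  1.18 -0.44]
1408
```

View pics/fz.png

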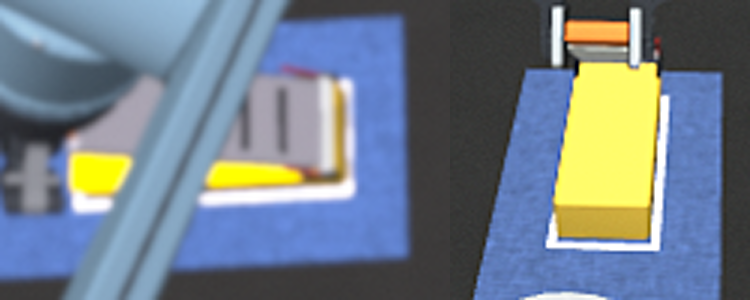

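```bash
python3 -m pendant '[0,1,0,-0.0036,0,-0.0028,0, 0,2,0,-0.0072,0,-0.0054,0, 0,5,0,-0.0182,0,-0.013,0, 0,8,0,-0.0297,0,-0.02,0, 0,11,0,-0.0415,0,-0.0264,0, 0,14,0,-0.0536,0,-0.0322,0, 0,16,0,-0.0618,0,-0.0357,0, 0,18,0,-0.0702,0,-0.039,0, 0,18,0,-0.0702,0,-0.039,0, 0,18,0,-0.0702,0,-0.039,0]'; python3 fit.py|tail -1; python3 go.py 0 0 0 93.5 45; python3 -c "from plant import r;print(r.state()['q'].round(2))"
cat > ang.py <<'E'
from arc import *
for n in('side','top'):
    c=grab(n);hsv=cv2.cvtColor(c['color'],cv2.COLOR_BGR2HSV);P=cloud(c)
    q=P-np.array([.5065,.1155,0]);sx=q@ex*1000;sy=q@np.array([-ex[1],ex[0],0])*1000;z=q[...,2]*1000
    near=(abs(sy)<26)&(sx>-100)&(sx<60)&(z>55)&(z<215)
    gm=near&(hsv[...,1]<60)&(hsv[...,2]>60)&(abs(sy)<16)
    om=near&(hsv[...,0]<19)&(hsv[...,0]>5)&(hsv[...,1]>150)
    print(n,'grey',gm.sum(),'lip',om.sum())
    for nm,m in(('grey',gm),('lip',om)):
        if m.sum()>30: print(nm,'sx,z med',np.median(sx[m]).round(1),np.median(z[m]).round(1),'angle from hinge',np.degrees(np.arctan2(np.median(z[m])-46,np.median(sx[m])+72)).round(1),'range x',np.percentile(sx[m],[3,97]).round(1),'z',np.percentile(z[m],[3,97]).round(1),
           'slope',(lambda f:np.degrees(np.arctan2(f[1],f[0])))(cv2.fitLine(np.float32(np.c_[sx[m],z[m]]),cv2.DIST_HUBER,0,.01,.01).ravel()[:2]).round(1))
E
python3 ang.py
```

```text
clock: 14.92
ee_pos: [0.512, 0.0227, 0.3014]
orientation: [0.637, 0.676, 0.254, -0.269]
contact_force: [1.3, 4.2, 10.6]
gripper_width: 0.0348
finger_force: 61.3
base lowest edge x [np.float64(66.9), np.float64(66.3), np.float64(68.0)] y at front [-27.41672185  25.93745294]
t 14.9667 pos [0.512  0.0229 0.3014] rot [0.1  1.61 0.01] shift [-0.2008 -0.5129  0.2239] F [ 1.3  4.5 10.8] w 0.0351
[-0.4   0.38  1.78  0.67  1.42 -0.72]
side grey 487 lip 177
grey sx,z med -23.9 117.0 angle from hinge 55.9 range x [-56.9   2.6] z [ 60. 164.] slope 59.9
lip sx,z med 13.9 186.2 angle from hinge 58.5 range x [ 7.3 19.8] z [172.5 199.2] slope 62.9
top grey 258 lip 81
grey sx,z med -59.5 79.7 angle from hinge 69.7 range x [-73.6 -39.4] z [ 56.8 114.3] slope 59.8
lip sx,z med 8.9 195.5 angle from hinge 61.6 range x [ 3.4 19.4] z [186.3 200.3] slope 60.8
```

Both views' panel fits give 59.8–59.9°. The remaining load runs along the panel, so it puts no torque on the hinge. I'll release it and back out along the tool axis.

```bash
python3 -m pendant '[0,0,0,0,0,0,0.3, 0,0,0,0,0,0,0.5, 0,0,0,0,0,0,0.7, 0,0,0,0,0,0,1, 0,0,0,0,0,0,1, 0,0,0,0,0,0,1, 0,0,0,0,0,0,1, 0,0,0,0,0,-0.005,1, 0,0,0,0,0,-0.015,1, 0,0,0,0,0,-0.03,1]' && python3 -m pendant '[0,0,0,0,0,-0.02,1, 0,0,0,0,0,-0.045,1, 0,0,0,0,0,-0.07,1, 0,0,0,0,0,-0.095,1, 0,0,0,0,0,-0.12,1, 0,0,0,0,0,-0.14,1, 0,0,0,0,0,-0.15,1, 0,0,0,0,0,-0.155,1, 0,0,0,0,0,-0.155,1, 0,0,0,0,0,-0.155,1]'; python3 ang.py; python3 fit.py; python3 fit2.py
python3 - <<'E'
from h import *
cv2.imwrite('pics/end.png',np.hstack([cv2.resize(load('top')['color'][215:295,140:260],(420,280),interpolation=2),cv2.resize(load('side')['color'][220:380,240:360],(360,480),interpolation=2)[:280]]) if 0 else np.hstack([cv2.resize(load('top')['color'][205:305,140:260],(432,360),interpolation=2),cv2.resize(load('side')['color'][240:380,240:360],(308,360),interpolation=2)]))
E
```

```text
clock: 15.9
ee_pos: [0.5127, 0.0024, 0.3222]
orientation: [0.637, 0.677, 0.251, -0.268]
contact_force: [-0.3, -0.6, -0.0]
gripper_width: 0.0856
finger_force: 0.0
clock: 16.73
ee_pos: [0.5192, -0.103, 0.4348]
orientation: [0.638, 0.677, 0.252, -0.268]
contact_force: [0.2, 0.3, -0.8]
gripper_width: 0.0851
finger_force: 0.0
side grey 491 lip 175
grey sx,z med -22.5 118.6 angle from hinge 55.7 range x [-56.3   3.1] z [ 61. 165.] slope 59.8
lip sx,z med 14.5 186.1 angle from hinge 58.3 range x [ 7.4 19.5] z [172.9 198.9] slope 62.8
top grey 524 lip 258
grey sx,z med -25.1 139.8 angle from hinge 63.4 range x [-47.4  -6.3] z [ 99.5 169.4] slope 58.7
lip sx,z med 4.5 187.8 angle from hinge 61.7 range x [-3.  18.9] z [174.3 198.7] slope 58.0
outline max x,min y,max y 78.7636343751901 [-33.36695157  33.75831804]
front bar x [73.01536857 75.95678601 78.87894176]
base lowest edge x [np.float64(66.9), np.float64(66.3), np.float64(67.9)] y at front [-27.41944941  25.95291609]
1693
```

View pics/end.png

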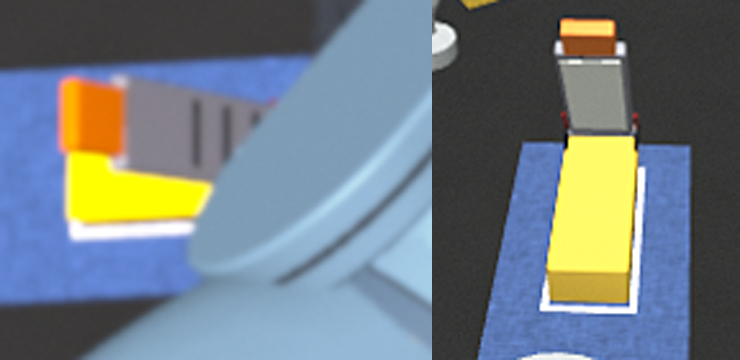

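Run:
```python
from arc import *
S=np.array([.5065,.1155]);ey=np.array([-ex[1],ex[0]])
def pr(n,pts,z):
    c=load(n);p=onz(c,pts,z)[:,:2]-S
    for q,(u,v) in zip(p,pts): print(n,(u,v),'sx %.1f sy %.1f'%tuple(np.array([q@ex[:2],q@ey])*1000),c['color'][v,u])
for u in(292,308):pr('side',[(u,v) for v in range(354,363)],.004)
c=load('top');hsv=cv2.cvtColor(c['color'],cv2.COLOR_BGR2HSV)
w=np.zeros((480,640),bool);w[247:268,150:200]=1;m=w&(hsv[...,0]>22)&(hsv[...,0]<35)&(hsv[...,1]>120)
v,u=np.nonzero(m);q=onz(c,np.c_[u,v],.038)[:,:2]-S;sx=q@ex[:2]*1000;sy=q@ey*1000;print('top base top: x max',np.percentile(sx,99.5),'sy',np.percentile(sy,[1,99]))
```

```text
side (292, 354) sx 61.9 sy -16.7 [ 55 160 188]
side (292, 355) sx 64.4 sy -16.5 [ 49 159 191]
side (292, 356) sx 66.9 sy -16.2 [ 64 164 196]
side (292, 357) sx 69.3 sy -16.0 [117 102  88]
side (292, 358) sx 71.8 sy -15.7 [204 137 110]
side (292, 359) sx 74.2 sy -15.5 [255 255 255]
side (292, 360) sx 76.6 sy -15.3 [255 255 255]
side (292, 361) sx 79.0 sy -15.0 [189 147 129]
side (292, 362) sx 81.4 sy -14.8 [190 122  87]
side (308, 354) sx 60.9 sy 12.4 [ 59 164 196]
side (308, 355) sx 63.3 sy 12.6 [ 56 164 195]
side (308, 356) sx 65.8 sy 12.7 [ 46 163 195]
side (308, 357) sx 68.3 sy 12.9 [ 90 143 170]
side (308, 358) sx 70.7 sy 13.1 [194 107  67]
side (308, 359) sx 73.1 sy 13.2 [240 213 202]
side (308, 360) sx 75.6 sy 13.4 [255 255 255]
side (308, 361) sx 78.0 sy 13.6 [253 250 252]
side (308, 362) sx 80.3 sy 13.7 [162  92  61]
top base top: x max 70.66065477784832 sy [-11.14986983  29.55282466]
```

The panel measures 59–60°. The base sits about 4 mm short of the brew-head end, so I'll nudge it forward gently at the hinge end with closed, tilted fingertips.

```bash
cat > push.py <<'E'
import sys
from arc import *
cx,cz=map(float,sys.argv[1:3]); t=35
B=R.from_euler('z',YAW,degrees=True)*R.from_euler('x',180,degrees=True)*R.from_euler('y',t,degrees=True)
c=np.array([.5065,.1155,0])+ex*cx/1000+ez*cz/1000
p=c-B.apply([.011,0,.173]);s=r.state()
print(p.round(4),rel(p,B),'clock',s['clock'],'F',s['contact_force'].round(1))
print('sx+ 1mm in tool axes',B.inv().apply(ex*.001).round(5))
E
python3 push.py -115 125
```

```text
[ 0.5201 -0.1073  0.2604] (array([-0.1, -8.2, -0. ]), array([-0.1226,  0.0008,  0.1237])) clock 16.9333 F [-0.1 -1.1  0.4]
sx+ 1mm in tool axes [ 0.00082 -0.       0.00057]
```

```bash
python3 -m pendant '[0,-1,0,-0.01,0,0.01,0, 0,-2,0,-0.03,0,0.03,0, 0,-4,0,-0.052,0,0.052,0, 0,-6,0,-0.075,0,0.076,0, 0,-8,0,-0.098,0.001,0.099,0, 0,-8.2,0,-0.114,0.001,0.115,0, 0,-8.2,0,-0.122,0.001,0.123,0, 0,-8.2,0,-0.123,0.001,0.124,0, 0,-8.2,0,-0.123,0.001,0.124,0, 0,-8.2,0,-0.123,0.001,0.124,0]'; python3 push.py -115 28
```

```text
clock: 17.77
ee_pos: [0.5212, -0.1084, 0.2618]
orientation: [0.654, 0.695, 0.206, -0.218]
contact_force: [-0.0, -0.4, 0.5]
gripper_width: 0.0003
finger_force: 0.0
[ 0.5201 -0.1073  0.1634] (array([0.1, 0.1, 0. ]), array([-0.0553, -0.0012,  0.0814])) clock 17.7667 F [-0.  -0.4  0.5]
sx+ 1mm in tool axes [ 0.00082 -0.       0.00057]
```

```bash
python3 -m pendant '[0,0,0,-0.006,0,0.009,0, 0,0,0,-0.018,-0.001,0.026,0, 0,0,0,-0.032,-0.001,0.047,0, 0,0,0,-0.044,-0.001,0.065,0, 0,0,0,-0.052,-0.001,0.077,0, 0,0,0,-0.055,-0.001,0.081,0, 0,0,0,-0.051,-0.001,0.084,0, 0,0,0,-0.043,-0.001,0.0895,0, 0,0,0,-0.036,-0.001,0.0945,0, 0,0,0,-0.036,-0.001,0.0945,0]'; python3 push.py -79 28; python3 fit.py|tail -1;python3 fit2.py; cp $(ls -t pics/f*.png|head -1) pics/fp.png
```

```text
clock: 18.6
ee_pos: [0.5181, -0.0819, 0.1637]
orientation: [0.653, 0.695, 0.206, -0.218]
contact_force: [0.4, 0.4, 0.5]
gripper_width: -0.0003
finger_force: 0.0
[ 0.5179 -0.0714  0.1634] (array([0. , 0.1, 0.1]), array([0.0085, 0.0005, 0.0062])) clock 18.6 F [0.4 0.4 0.5]
sx+ 1mm in tool axes [ 0.00082 -0.       0.00057]
base lowest edge x [np.float64(66.9), np.float64(66.3), np.float64(67.9)] y at front [-27.41944941  25.95291609]
1870
```

View pics/fp.png

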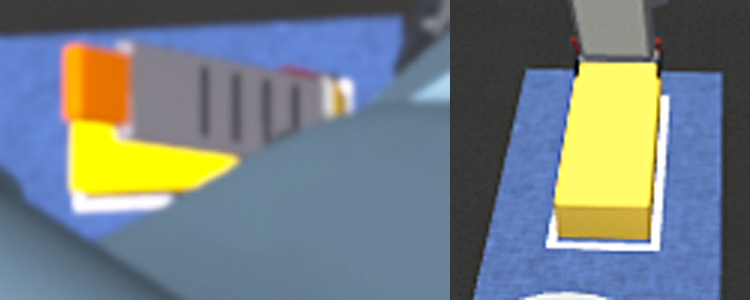

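The fingertips are just behind the hinge end and not touching it; the base has not moved. That was my tenth picture, so from here I use numbers only. Now a slow push.

```bash
python3 -m pendant '[0,0,0,0.0008,0,0.0006,0, 0,0,0,0.0016,0,0.0011,0, 0,0,0,0.0025,0,0.0017,0, 0,0,0,0.0033,0,0.0023,0, 0,0,0,0.0041,0,0.0029,0, 0,0,0,0.0049,0,0.0034,0, 0,0,0,0.0057,0,0.004,0, 0,0,0,0.0066,0,0.0046,0, 0,0,0,0.0074,0,0.0052,0, 0,0,0,0.0082,0,0.0057,0]'; python3 push.py -79 28; python3 fit.py|tail -1
cat > end.py <<'E'
from arc import *
S=np.array([.5065,.1155]);ey=np.array([-ex[1],ex[0]])
c=grab('side')
# subpixel foot edge: red+green-blue crossing down the columns ; bar inner edge
for u in(286,292,300,308,312):
    col=c['color'][350:368,u].astype(float);vv=np.arange(350,368)
    y=col[:,2]-col[:,0]; i=np.nonzero((y[:-1]>0)&(y[1:]<=0))[0][0]; f=vv[i]+y[i]/(y[i]-y[i+1])
    w=col[:,2]; k=np.nonzero((vv[:-1]>=f-1)&(w[:-1]<165)&(w[1:]>=165))[0]; g=vv[k[0]]+(165-w[k[0]])/(w[k[0]+1]-w[k[0]])
    P=onz(c,[(u,f),(u,g)],.004)[:,:2]-S; print(u,'foot %.1f bar %.1f gap %.1f'%(P[0]@ex[:2]*1e3,P[1]@ex[:2]*1e3,(P[1]-P[0])@ex[:2]*1e3))
E
python3 end.py
```

```text
clock: 19.53
ee_pos: [0.5176, -0.0738, 0.1626]
orientation: [0.654, 0.695, 0.206, -0.218]
contact_force: [-0.1, -0.2, 0.6]
gripper_width: -0.0001
finger_force: 0.0
[ 0.5179 -0.0714  0.1634] (array([ 0. ,  0.1, -0. ]), array([0.0024, 0.0005, 0.0007])) clock 19.5333 F [-0.1 -0.2  0.6]
sx+ 1mm in tool axes [ 0.00082 -0.       0.00057]
base lowest edge x [np.float64(66.9), np.float64(66.3), np.float64(67.9)] y at front [-27.41944941  25.95291609]
286 foot 68.5 bar 72.7 gap 4.3
292 foot 68.9 bar 72.7 gap 3.8
300 foot 69.2 bar 72.6 gap 3.4
308 foot 69.2 bar 72.4 gap 3.2
312 foot 69.0 bar 72.3 gap 3.3
```

```bash
python3 -m pendant '[0,0,0,0.0008,0,0.0005,0, 0,0,0,0.0016,0,0.001,0, 0,0,0,0.0025,0,0.0016,0, 0,0,0,0.0033,0,0.0022,0, 0,0,0,0.0041,0,0.0028,0, 0,0,0,0.0049,0,0.0033,0, 0,0,0,0.0049,0,0.0033,0, 0,0,0,0.0049,0,0.0033,0, 0,0,0,0.0049,0,0.0033,0, 0,0,0,0.0049,0,0.0033,0]'; python3 push.py -79 28; python3 end.py
```

```text
clock: 20.47
ee_pos: [0.5175, -0.0685, 0.1628]
orientation: [0.654, 0.695, 0.205, -0.218]
contact_force: [-0.9, -4.8, 0.3]
gripper_width: 0.0001
finger_force: 2.4
[ 0.5179 -0.0714  0.1634] (array([ 0.1,  0.2, -0. ]), array([-0.0021,  0.0003, -0.0022])) clock 20.4667 F [-0.9 -4.8  0.3]
sx+ 1mm in tool axes [ 0.00082 -0.       0.00057]
286 foot 68.5 bar 72.7 gap 4.2
292 foot 69.8 bar 72.7 gap 2.9
300 foot 69.6 bar 72.6 gap 2.9
308 foot 69.3 bar 72.4 gap 3.2
312 foot 69.3 bar 72.2 gap 2.9
```

```bash
python3 -m pendant '[0,0,0,0.0004,0,0.0003,0, 0,0,0,0.0008,0,0.0006,0, 0,0,0,0.0012,0,0.0009,0, 0,0,0,0.0016,0,0.0011,0, 0,0,0,0.002,0,0.0014,0, 0,0,0,0.0023,0,0.0016,0, 0,0,0,0.0023,0,0.0016,0, 0,0,0,0.0023,0,0.0016,0, 0,0,0,0.0023,0,0.0016,0, 0,0,0,0.0023,0,0.0016,0]'; python3 end.py
```

```text
clock: 21.35
ee_pos: [0.5171, -0.0651, 0.1627]
orientation: [0.654, 0.695, 0.206, -0.218]
contact_force: [1.3, -3.3, 0.4]
gripper_width: 0.0002
finger_force: 1.8Traceback (most recent call last):
  File "end.py", line 8, in <module>
    w=col[:,2]; k=np.nonzero((vv[:-1]>=f-1)&(w[:-1]<165)&(w[1:]>=165))[0]; g=vv[k[0]]+(165-w[k[0]])/(w[k[0]+1]-w[k[0]])
                                                                                ~^^^
IndexError: index 0 is out of bounds for axis 0 with size 0
```

The gap has closed. Backing off and doing the final check.

```bash
python3 -m pendant '[0,0,0,-0.004,0,-0.003,0, 0,0,0,-0.012,0,-0.008,0, 0,0,0,-0.023,0,-0.016,0, 0,0,0,-0.034,0,-0.024,0, 0,0,0,-0.04,0,-0.03,0, 0,0,0,-0.035,0,-0.05,0, 0,0,0,-0.02,0,-0.08,0, 0,0,0,-0.005,0,-0.11,0, 0,0,0,0,0,-0.13,0, 0,0,0,0,0,-0.14,0]'; python3 -m pendant '[0,0,0,0,0,-0.02,0, 0,0,0,0,0,-0.05,0, 0,0,0,0,0,-0.08,0, 0,0,0,0,0,-0.1,0, 0,0,0,0,0,-0.11,0, 0,0,0,0,0,-0.11,0, 0,0,0,0,0,-0.11,0, 0,0,0,0,0,-0.11,0, 0,0,0,0,0,-0.11,0, 0,0,0,0,0,-0.11,0]'
sed -i 's/; g=vv\[k\[0\]\].*$/; g=(vv[k[0]]+(165-w[k[0]])\/(w[k[0]+1]-w[k[0]])) if len(k) else f/' end.py; python3 end.py; python3 fit.py; python3 ang.py
```

```text
clock: 22.23
ee_pos: [0.5226, -0.1469, 0.2808]
orientation: [0.654, 0.695, 0.206, -0.216]
contact_force: [1.2, -0.8, -0.4]
gripper_width: -0.0
finger_force: 0.0
clock: 23.07
ee_pos: [0.5256, -0.2072, 0.3666]
orientation: [0.654, 0.695, 0.205, -0.22]
contact_force: [-0.1, 0.0, 1.2]
gripper_width: -0.0001
finger_force: 0.0
286 foot 74.6 bar 74.6 gap 0.0
292 foot 74.1 bar 74.1 gap 0.0
300 foot 73.1 bar 73.1 gap 0.0
308 foot 73.0 bar 73.0 gap 0.0
312 foot 75.3 bar 75.3 gap 0.0
outline max x,min y,max y 78.76696878525478 [-33.3712986   33.75993596]
front bar x [72.94860831 75.9230974  78.87760966]
base lowest edge x [np.float64(69.4), np.float64(71.1), np.float64(70.5)] y at front [-27.30237788  27.17549714]
side grey 493 lip 165
grey sx,z med -19.9 117.3 angle from hinge 53.9 range x [-53.4   6.4] z [ 59.9 163.7] slope 59.8
lip sx,z med 18.1 184.4 angle from hinge 56.9 range x [10.5 23.8] z [170.9 194.9] slope 61.1
top grey 843 lip 259
grey sx,z med -32.9 119.6 angle from hinge 62.0 range x [-67.3  -2.6] z [ 59.7 168.5] slope 59.3
lip sx,z med 8.0 187.2 angle from hinge 60.5 range x [ 0.7 22.2] z [174.2 198.9] slope 59.5
```

Base foot is flush with the outline, lateral centring is within 0.3 mm, and the panel is at about 59.6°. Handing in.

```bash
python3 -c "from plant import r;print(r.hand_in())"
```

```text
the job is handed in; nothing more can be done
None
```

The job is handed in: the largest lamp was set down and released folded on its outline, then unfolded to about 60° towards the brew head; I nudged it about 3.5 mm after unfolding to bring it flush with the outline, the robot is clear of it, and no verdict was returned.

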